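Rock two heat-spreader plates on the granite slab and fit the flat one

TASK

One of the two heat-spreader plates on the granite slab is bowed: press gently on an end of the plates until you find the one that rocks, and keep that end pressed firmly down on the slab for a moment to be sure. Leave the bowed plate where it is and fit the other, flat plate on the block heater, both holes over the two pins, lying flush on the block. Do not press hard, and leave the bottle, beaker and flask alone.

Things in the scene. Friction and masses are not known exactly. Their poses are not given: they have to be found in the camera images.
- slab_top (a point): centre of the top face of a fixed dark granite slab, 175 (x) x 285 (y) mm, top 38 mm above the worktop; z up; the two plates lie on it side by side, about 130 mm apart
- plate_1_center (a point): centre, half-way up, of a loose silvery metal plate, 112 (x) x 56 (y) x 10 (z) mm, 0.45 to 0.58 kg, lying on the slab, long side (x) roughly away from the robot, z up. Through holes of 11 mm at x=+42, y=+16 and x=-42, y=-16 mm (the same after a half turn). One of the two plates is flat and does not move when pressed; the other is bowed, in either place (see the other plate)
- plate_2_center (a point): the same for the other plate. The bowed one, whichever it is, is convex below: it rests level on a flat strip across its middle, 24 mm wide; beyond it both ends turn up by 3.15 degrees (2.4 mm at the tip). 1.7 to 2.4 N down on its middle line, 42 mm from its centre, tips it until that end lies on the slab, sinking 1.6 mm there; let go, it falls back level
- heater: fixed block heater, white housing 170 (x) x 116 (y) mm, knob and display on the side facing the robot (-x); origin on the worktop below the housing's centre, z up. Its aluminium block, 116 (x) x 60 (y) mm, stands 11 mm above the housing's top, inside a low black collar
- heater_seat (a point): centre of the top face of the heater's block, 62 mm above the worktop, axes as the heater. Two 8 mm pins with tapered tips stand 12.5 mm up from it at x=+42, y=+16 and x=-42, y=-16 mm. A plate lies over them with its long side along x, either way round; flush, its centre is 5 mm above this point
- bottle_mid (a point): half-way up a loose glass bottle with a blue cap, 57 mm wide, 101 mm tall: a bystander
- beaker_mid (a point): half-way up a loose glass beaker, 52 mm wide, 69 mm tall: a bystander
- flask_mid (a point): half-way up a loose conical flask, 45 mm wide, 62 mm tall: a bystander
Things that resemble listed ones, but are neither listed nor needed, are in the scene too. Leave any pink or red look-alike of the part that bears plate_2_center alone.

How it is judged:
On the way, in this order (a step that is already met when the one before it is completed fails the run):
1. the bowed plate is rocked over: a finger keeps its end firmly down on the slab (more than 3.5 N, plate tilted more than 0.04 rad) (((angle between plate_1_center's own z axis and vertical between 0.04 and 0.09 rad and contact force between plate_1 and slab above 6 N and contact force between the fingers and plate_1 above 3.5 N) or (angle between plate_2_center's own z axis and vertical between 0.04 and 0.09 rad and contact force between plate_2 and slab above 6 N and contact force between the fingers and plate_2 above 3.5 N))), for 0.3 s.
2. the flat plate lies flush, both ends down, on the heater's block over both pins (((z of each of plate_1_end_a, plate_1_end_b in the frame of heater_seat below 0.006 m and horizontal distance between plate_1_center and heater_seat below 0.004 m and angle between the x axis of plate_1_center and the x axis of heater_seat, either way round below 0.08 rad) or (z of each of plate_2_end_a, plate_2_end_b in the frame of heater_seat below 0.006 m and horizontal distance between plate_2_center and heater_seat below 0.004 m and angle between the x axis of plate_2_center and the x axis of heater_seat, either way round below 0.08 rad))), for 0.2 s.
At the end, for the whole second after the job is handed in: The flat plate lies at rest and let go on the heater's block, over both pins and flush (centre within 4 mm, heading within 0.08 rad, both ends within 1 mm of full depth); the bowed plate lies level on the slab within 25 mm of where it was (((z of each of plate_1_end_a, plate_1_end_b in the frame of heater_seat below 0.006 m and horizontal distance between plate_1_center and heater_seat below 0.004 m and angle between the x axis of plate_1_center and the x axis of heater_seat, either way round below 0.08 rad and z of plate_1_center in the frame of heater_seat above 0.003 m and angle between each of plate_1_center, plate_2_center's own z axis and vertical below 0.02 rad and distance of plate_2_center from where it was at the start of the episode below 0.025 m) or (z of each of plate_2_end_a, plate_2_end_b in the frame of heater_seat below 0.006 m and horizontal distance between plate_2_center and heater_seat below 0.004 m and angle between the x axis of plate_2_center and the x axis of heater_seat, either way round below 0.08 rad and z of plate_2_center in the frame of heater_seat above 0.003 m and angle between each of plate_2_center, plate_1_center's own z axis and vertical below 0.02 rad and distance of plate_1_center from where it was at the start of the episode below 0.025 m)) and linear speed of each of plate_1, plate_2 below 0.01 m/s and contact force between the fingers and plate_1 below 0.1 N and contact force between the fingers and plate_2 below 0.1 N); the robot touches nothing.
It fails at once if an end of a plate is pressed on the slab with more than 35 N, its own 5 N weight included ((contact force between plate_1 and slab above 35 N and horizontal distance between the grasp point and plate_1_center above 0.022 m) or (contact force between plate_2 and slab above 35 N and horizontal distance between the grasp point and plate_2_center above 0.022 m)).
It fails at once if a plate is pressed on the heater with more than 40 N (contact force between any of plate_1, plate_2 and heater above 40 N).
It fails at once if bottle, beaker or flask is pushed (over 15 mm) or tipped (distance of any of bottle_mid, beaker_mid, flask_mid from where it was at the start of the episode above 0.015 m).
It also fails if it takes over 54 s, if anything falls off the work surface, if the arm or the gripper's body presses on something with over 40 N, if the wrist force passes 120 N, or if a joint passes its speed limit or range.

ROBOT

A 6-joint arm with a two-finger parallel gripper is mounted at the origin on a cart in front of the work surface, level with it; the furniture and walls round the work are solid. World frame = base frame: x ahead of the robot, y to its left, z up, the work surface at z = 0. Lengths are in m, angles in rad, forces in N, time in s.
With the tool pointing down it reaches from about 0.35 to 1 m from the base axis. Payload 7.1 kg.
Tool frame: the origin (TCP) lies between the finger pads; the fingertips stand 22 mm ahead of it and the grasp point (between the pads) lies 3 mm ahead of it; z points along the fingers, y is the line along which they close (so a half turn about z gives the same grasp; the last joint's range is limited). The gripper opens to 85 mm and grips with 20 to 120 N. Pads are 22 mm wide; open, the fingers measure 114 mm over their backs; the gripper's body (76 mm by 85 mm) begins 54 mm behind the grasp point. The pads swing forward as they close: fully open they stand 13 mm farther back than shut.
Start: joints at [-1.206, 0.423, 1.63, -0, 1.089, -0.019], TCP at [0.234, -0.58, 0.253] pointing down, gripper open.
Joint ranges: [-3, 3], [-0.9, 2.11], [0.09, 2.58], [-1.31, 4.45], [0.11, 2.69], [-2.54, 2.54]. Speed limits (rad/s): [2.39, 2.39, 3.01, 3.14, 3.14, 3.14].

INTERFACE

Orientations are given as a rotation vector (axis times angle).
In Python, from rig import manip gives the robot as it stands. The module is installed in compiled form; this text tells all that it offers. Calls block until the motion is done:
- manip.move_to(position, orientation): joint-space move of the TCP to a pose.
- manip.servo_line(position, orientation=None, rate=0.15): straight line of the TCP; orientation=None keeps the orientation; rate is the mean speed in m/s.
- manip.set_joints(angles): joint-space move.
- manip.command_gripper(opening, f_grip=None): finger opening in m; f_grip is the grip in N (None keeps the last); returns when the fingers have stopped.
- manip.hold(seconds).
- manip.solve_ik(position, orientation): joint angles nearest the present ones, or None.
- manip.camera(name): name is "side" or "top" or "wrist"; returns a dict with "image" (480x640x3 uint8, red, green, blue), "fx", "fy", "cx", "cy" (pixels), "cam_to_world" (4x4, takes a point from camera to world coordinates); the wrist camera has in their place "mount" (4x4, takes a point from camera to tool coordinates, whose origin is the TCP and whose axes are the flange's). Camera axes: x right, y down, z forward; pixel columns grow to the right and rows downward; lengths in m; the calibration is good to about 2 mm. The wrist camera is an equidistant fisheye: a pixel r from the principal point sees the ray r / f radians off the axis. A picture is of the moment at which its call begins: read the wrist's pose just before it. There is no depth.
A pose or a line that the arm cannot do raises manip.IKError and nothing moves.
- manip.sign_off(): hands the job in; it is judged then, once.
Readings, each from a call of its own:
- manip.get_time(): time.
- manip.get_joint_positions(): joint angles.
- manip.get_joint_vel(): joint speeds.
- manip.get_tau(): joint torques, N m.
- manip.get_position(): TCP position.
- manip.get_ee_rot(): TCP orientation.
- manip.get_contact_force(): force on the tool from outside, world axes, zero at the start.
- manip.get_torque(): the same for the moment, N m.
- manip.get_width(): finger opening in m.
- manip.get_grip_force(): force on a finger pad.
Only numpy, scipy, OpenCV 4.12 (cv2) and the standard library are available. Lean on these libraries where they do the work, as an engineer would, in place of code of your own. Each camera call takes 0.05 s, during which the arm holds its last target. There are 200 camera calls.

## Working session

There is one attempt and no reset: what is moved stays moved. The work goes in short steps, each a Python script; the robot and the scene stay as the last script left them, time stands still between calls to the robot, and variables do not carry over. Pictures are saved under pics/ and viewed, at most 10 in all, crops included, and the job is handed in when it is done.

```bash
mkdir -p pics
python3 - <<'E'
from rig import manip as m
import cv2,numpy as np
np.set_printoptions(precision=4,suppress=True)
for n in("top","side","wrist"):
    d=m.camera(n);cv2.imwrite(f"pics/{n}0.png",d["image"][:,:,::-1])
    print(n,{k:v for k,v in d.items() if k!="image"})
print(m.get_time(),m.get_position(),m.get_ee_rot(),m.get_contact_force())
E
```

```text
top {'fx': 436.41438490701387, 'fy': 436.41438490701387, 'cx': 322.8782433772631, 'cy': 241.7152513855782, 'cam_to_world': array([[-0.0288, -0.9934,  0.1108,  0.3946],
       [-0.9992,  0.0316,  0.0234,  0.0652],
       [-0.0268, -0.11  , -0.9936,  1.2159],
       [ 0.    ,  0.    ,  0.    ,  1.    ]])}
side {'fx': 502.22083313560813, 'fy': 502.22083313560813, 'cx': 319.01753838906325, 'cy': 238.02831436070602, 'cam_to_world': array([[-0.9948, -0.0495,  0.0887,  0.4218],
       [-0.1014,  0.4322, -0.896 ,  1.255 ],
       [ 0.006 , -0.9004, -0.435 ,  0.6381],
       [ 0.    ,  0.    ,  0.    ,  1.    ]])}
wrist {'fx': 371.64829954431775, 'fy': 371.64829954431775, 'cx': 317.38350188489915, 'cy': 246.83761032057274, 'mount': array([[-0.0005, -0.9592, -0.2826,  0.0714],
       [ 1.    , -0.0006,  0.0003, -0.0002],
       [-0.0004, -0.2826,  0.9592, -0.1206],
       [ 0.    ,  0.    ,  0.    ,  1.    ]])}
0.15 [ 0.2339 -0.5792  0.2527] [-3.0828 -0.599   0.0003] [-0.7085  0.6304 -0.0864]
```

View pics/top0.png

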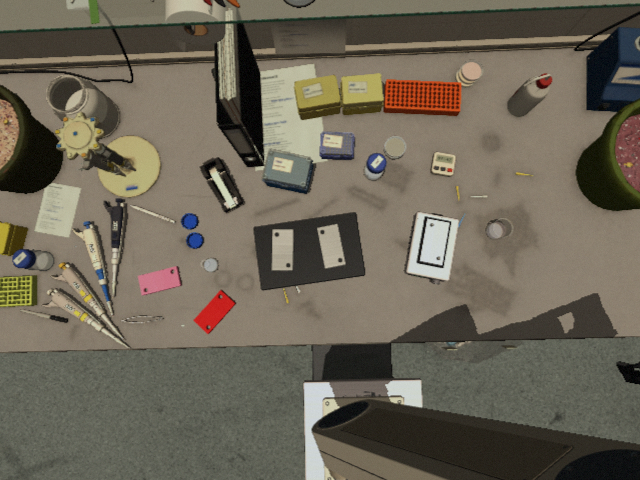

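View pics/side0.png

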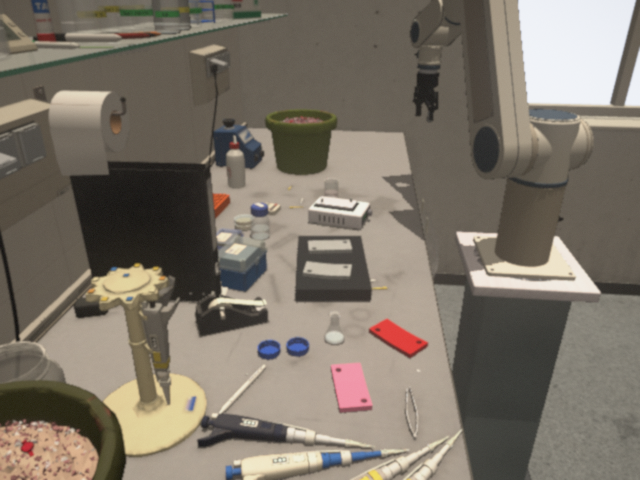

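The top view shows the slab at about (309,250). The candidates for the plates are the silver ones at (283,250) and (331,247), the pink one at (160,281) and the red one at (214,312). I choose the two silver ones on the slab. The heater is at (434,246), the bottle at (376,163), the beaker at (498,230) and the flask at (210,265). Next is a close crop.

Run:
```python
import cv2
i=cv2.imread("pics/top0.png")[205:295,250:470]
cv2.imwrite("pics/crop1.png",cv2.resize(i,None,fx=3.6,fy=3.6,interpolation=cv2.INTER_CUBIC))
```

```text
(no output)
```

View pics/crop1.png

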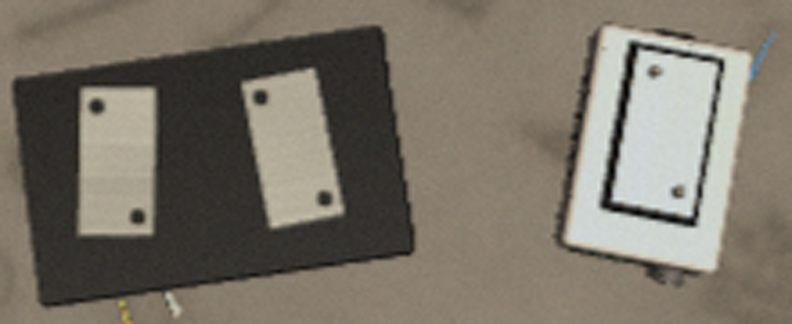

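The crop shows the left plate with holes at (97,106) and (138,217), and the right plate with holes at (260,97) and (325,198). The heater pins are at (655,71) and (678,191). All of these fit the described hole pattern.

```bash
cat > h.py <<'E'
from rig import manip as m
import cv2,numpy as np
from scipy.spatial.transform import Rotation as R
np.set_printoptions(precision=4,suppress=True)
K=(436.41438,322.87824,241.71525)
T=None
def top(u,v,z):
    C=np.array([[-0.0288,-0.9934,0.1108,0.3946],[-0.9992,0.0316,0.0234,0.0652],[-0.0268,-0.11,-0.9936,1.2159]])
    d=C[:,:3]@[(u-K[1])/K[0],(v-K[2])/K[0],1]
    return C[:,3]+d*(z-C[2,3])/d[2]
def wrist(d,P,rv,u,v,z):
    "pixel of fisheye wrist picture -> world point at height z"
    q=np.array([(u-d['cx'])/d['fx'],(v-d['cy'])/d['fy']]);th=np.hypot(*q)
    r=np.r_[q/max(th,1e-9)*np.sin(th),np.cos(th)]
    W=np.eye(4);W[:3,:3]=R.from_rotvec(rv).as_matrix();W[:3,3]=P
    M=W@d['mount'];r=M[:3,:3]@r
    return M[:3,3]+r*(z-M[2,3])/r[2]
def down(yaw):
    "tool z down; tool x along heading yaw, tool y = heading-90deg"
    c,s=np.cos(yaw),np.sin(yaw)
    return R.from_matrix(np.array([[c,s,0],[s,-c,0],[0,0,-1]])).as_rotvec()
E
python3 - <<'E'
from h import *
f=lambda c,z:top((c[0]+.5)/3.6-.5+250,(c[1]+.5)/3.6-.5+205,z)
for n,pts,hs,z,zh in(("L",[(80,87),(157,87),(154,236),(78,235)],[(97,106),(138,217)],.048,.048),
 ("R",[(241,82),(316,68),(344,213),(270,228)],[(260,97),(325,198)],.048,.048),
 ("H",[(632,42),(722,62),(696,224),(603,208)],[(655,71),(678,191)],.06,.072),
 ("S",[(14,78),(382,28),(412,250),(42,305)],[(14,78),(412,250)],.038,.038)):
    p=np.array([f(c,z) for c in pts]);h=np.array([f(c,zh) for c in hs])
    print(n,"ctr",p.mean(0),"hole ctr",h.mean(0),"d",np.linalg.norm(h[0]-h[1]),"sides",[np.linalg.norm(p[i]-p[i-1]) for i in range(4)])
    e=p[0]+p[1]-p[2]-p[3]; a=h[0]-h[1]
    print("  yaw edge",np.arctan2(e[1],e[0]),"yaw holes",np.arctan2(a[1],a[0])-np.arctan2(32,84))
for n,u,v,z in(("bottle",376,163,.1),("beaker",498,230,.03),("flask",210,265,.06)):print(n,top(u,v,z))
for r in (down(0),):print(R.from_rotvec(r).as_matrix(), R.from_rotvec(m.get_ee_rot()).as_matrix())
E
```

```text
L ctr [0.5077 0.2029 0.048 ] hole ctr [0.5074 0.2028 0.048 ] d 0.08930123961284225 sides [np.float64(0.11132517140619394), np.float64(0.0581071745864369), np.float64(0.11192776010827336), np.float64(0.05677168639641128)]
  yaw edge -0.03536883721041602 yaw holes -0.030702279594646054
R ctr [0.5137 0.0713 0.048 ] hole ctr [0.5138 0.0716 0.048 ] d 0.09007509476186538 sides [np.float64(0.11177204850253751), np.float64(0.05729651466541688), np.float64(0.11086318103136354), np.float64(0.05609904502333713)]
  yaw edge 0.161557830490063 yaw holes 0.17442314463436193
H ctr [ 0.5141 -0.2014  0.06  ] hole ctr [ 0.5148 -0.2011  0.072 ] d 0.08906995469604939 sides [np.float64(0.12536572228203974), np.float64(0.0674199584699891), np.float64(0.12167920896182072), np.float64(0.06830905397449422)]
  yaw edge -0.2199548879644121 yaw holes -0.23306907536275506
S ctr [0.5038 0.1324 0.038 ] hole ctr [0.5047 0.1332 0.038 ] d 0.3280173698038387 sides [np.float64(0.17335596882455886), np.float64(0.28227807080416323), np.float64(0.16938996513196908), np.float64(0.2797082191386081)]
  yaw edge 0.10293791848824406 yaw holes 0.7675935475953013
bottle [ 0.7218 -0.0535  0.1   ]
beaker [ 0.5437 -0.3829  0.03  ]
flask [0.4706 0.3954 0.06  ]
[[ 1.  0.  0.]
 [ 0. -1. -0.]
 [ 0.  0. -1.]] [[ 0.9272  0.3745 -0.0004]
 [ 0.3745 -0.9272  0.0011]
 [ 0.     -0.0012 -1.    ]]
```

```bash
cat >> h.py <<'E'
def F(n=5):
    a=[]
    for _ in range(n): m.hold(.01);a.append(m.get_contact_force())
    return np.mean(a,0)
def at(c,yaw,dx,dy=0):
    return c[:2]+np.array([np.cos(yaw)*dx-np.sin(yaw)*dy,np.sin(yaw)*dx+np.cos(yaw)*dy])
def press(c,yaw,dx,ftarget=9,zmin=.062,z0=.078):
    p=at(np.array(c),yaw,dx)
    m.servo_line([*p,z0],rate=.15);m.hold(.15);b=F(10);z=z0;log=[]
    while z>zmin:
        z-=.0004 if log and log[-1][2]>.8 else .0007
        m.servo_line([*p,z],rate=.03);f=(F(3)-b)[2];log.append((z,m.get_position()[2],f))
        if f>ftarget:break
    return p,b,np.array(log)
E
python3 - <<'E'
from h import *
L=[.5077,.2029];y=-.033
p=at(np.array(L),y,-.045)
print(m.solve_ik([*p,.18],down(y)))
m.command_gripper(0,20)
m.move_to([*p,.15],down(y));print(m.get_time(),m.get_width())
p,b,l=press(L,y,-.045)
print(b,m.get_time());print(l[-14:])
m.hold(.5);print((F()-b),m.get_position(),m.get_time())
E
```

```text
[ 0.3924  0.3559  1.9453 -0.      0.8405  1.9962]
3.8083 0.00020659655913560609
[-0.0351  0.1895  0.0743] 8.8
[[ 0.0766  0.0766  0.5647]
 [ 0.0759  0.0758  0.6791]
 [ 0.0752  0.0752 -0.0886]
 [ 0.0745  0.0745 -0.1444]
 [ 0.0738  0.0738 -0.1322]
 [ 0.0731  0.0731  0.4515]
 [ 0.0724  0.0724 -0.2602]
 [ 0.0717  0.0717  1.0878]
 [ 0.0713  0.0713  1.2311]
 [ 0.0709  0.0709  2.0716]
 [ 0.0705  0.0705  1.2501]
 [ 0.0701  0.0701  2.6057]
 [ 0.0697  0.07    7.7216]
 [ 0.0693  0.07   12.6337]]
[-3.8209 -1.0502 12.649 ] [0.4627 0.2044 0.07  ] 9.3417
```

L sinks 1.7 mm at about 2 N and then goes stiff, holding 12.6 N for more than 0.5 s, so it is the bowed plate. R is the flat one. Next I take wrist close-ups of the heater and of R from matching poses.

```bash
cat > look.py <<'E'
from h import *
import pickle
out={}
p=m.get_position()
m.servo_line([p[0],p[1],.076],rate=.05);m.servo_line([p[0],p[1],.17],rate=.25)
m.command_gripper(.078)
for n,c,y,z in(("H",[.5147,-.2012],-.225,.062+.14),("R",[.5137,.0714],.168,.048+.14)):
    m.move_to([*c,z],down(y));m.hold(.2)
    P,rv=m.get_position(),m.get_ee_rot();d=m.camera("wrist")
    cv2.imwrite(f"pics/w{n}.png",d["image"][:,:,::-1]);out[n]=(d,P,rv);print(n,P,m.get_time())
pickle.dump(out,open("w.pkl","wb"))
i=[cv2.imread(f"pics/w{n}.png") for n in "HR"]
cv2.imwrite("pics/wpair.png",cv2.resize(np.hstack([a[:,:] for a in i]),(800,300)))
E
python3 look.py
```

```text
H [ 0.5149 -0.2002  0.2019] 12.6417
R [0.514  0.0703 0.1881] 13.95
```

View pics/wpair.png

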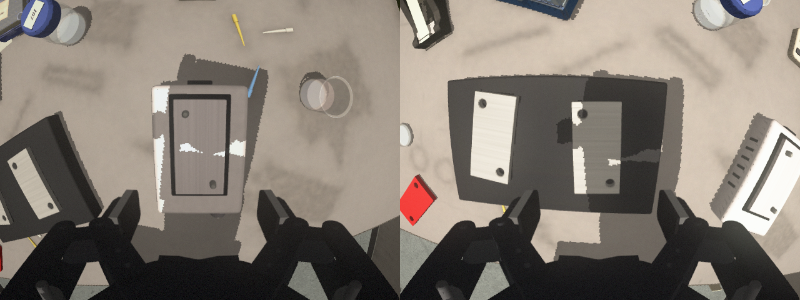

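The left picture is the heater, with its pins near full-image (296,181) and (339,294). The right picture is R, with its holes near (293,182) and (336,293). I'll enlarge both.

Run:
```python
import cv2,numpy as np
o=[]
for n in "HR":
    i=cv2.imread(f"pics/w{n}.png")[140:325,250:383]
    o.append(cv2.resize(np.clip(i.astype(float)*1.5,0,255).astype('uint8'),None,fx=3,fy=3,interpolation=cv2.INTER_CUBIC))
cv2.imwrite("pics/wz.png",np.hstack(o));print(o[0].shape)
```

```text
(555, 399, 3)
```

View pics/wz.png

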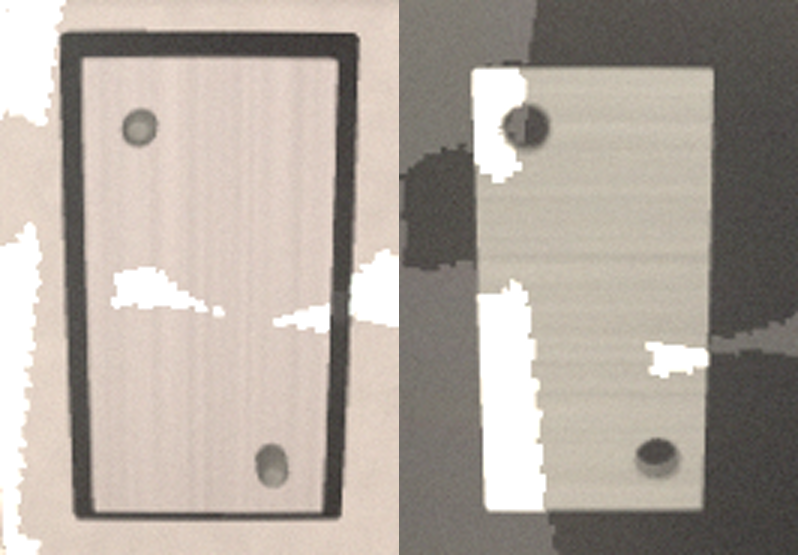

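```bash
cat > meas.py <<'E'
from h import *
import pickle
o=pickle.load(open("w.pkl","rb"))
def rep(n,pts,hs,z,zh):
    d,P,rv=o[n];f=lambda c,z:wrist(d,P,rv,(c[0]+.5)/3-.5+250,(c[1]+.5)/3-.5+140,z)
    p=np.array([f(c,z) for c in pts]);h=np.array([f(c,zz) for c,zz in zip(hs,zh)])
    a=h[0]-h[1];e=p[0]+p[1]-p[2]-p[3]
    print(n,"ctr",p.mean(0)[:2],"holes",h.mean(0)[:2],"d",np.linalg.norm(a),"sides",[float(np.linalg.norm(p[i]-p[i-1]).round(4)) for i in range(4)],
     "yaw",np.arctan2(e[1],e[0]),np.arctan2(a[1],a[0])-np.arctan2(32,84))
rep("H",[(82,57),(338,57),(324,513),(92,513)],[(141,130),(273,470)],.062,(.0745,.0745))
rep("H",[(82,57),(338,57),(324,513),(92,513)],[(140,127),(270,454)],.062,(.062,.062))
rep("R",[(74,67),(315,68),(303,510),(86,510)],[(127,128),(259,458)],.048,(.048,.048))
E
python3 meas.py
```

```text
H ctr [ 0.5154 -0.202 ] holes [ 0.5163 -0.2023] d 0.08776056241889367 sides [0.1161, 0.0596, 0.1162, 0.0604] yaw -0.22679608179688074 -0.22876348391746876
H ctr [ 0.5154 -0.202 ] holes [ 0.5155 -0.2016] d 0.08845081613580731 sides [0.1161, 0.0596, 0.1162, 0.0604] yaw -0.22679608179688074 -0.2205984161720669
R ctr [0.5137 0.0724] holes [0.514  0.0721] d 0.08941867204141882 sides [0.1129, 0.0562, 0.1126, 0.0564] yaw 0.16342189966892537 0.16816500122199662
```

```bash
cat > grasp.py <<'E'
from h import *
c=[.5138,.0722];y=.166
m.servo_line([*c,.10],down(y),rate=.15);m.hold(.1);b=F()
for z in (.075,.065,.061,.059):
    m.servo_line([*c,z],rate=.05);f=(F(3)-b)
    if np.abs(f).max()>4: print("contact",z,f);break
print(m.get_position(),f)
m.command_gripper(.04,50);m.hold(.2)
print("w",m.get_width(),m.get_grip_force(),F()-b,m.get_time())
if m.get_width()>.053:
    m.servo_line([*c,.064],rate=.03);print("lifted",F()-b)
    m.servo_line([*c,.16],rate=.15);m.hold(.1);print(F()-b,m.get_width(),m.get_grip_force(),m.get_position(),m.get_time())
    d=m.camera("wrist");cv2.imwrite("pics/held.png",d["image"][:,:,::-1])
    h=np.clip(d["image"][130:400,170:470,::-1]*1.5,0,255).astype('uint8')
    cv2.imwrite("pics/heldz.png",cv2.resize(h,None,fx=2,fy=2))
E
python3 grasp.py
```

```text
[0.5138 0.0722 0.059 ] [-0.1008  0.398   0.1739]
w 0.05400171679659496 52.34639883041382 [-1.717   0.478   5.4386] 17.025
lifted [ 0.1493  0.0918 -5.6206]
[-0.1438 -0.1921 -5.3548] 0.05432883685030197 53.84225070476532 [0.5129 0.0721 0.1588] 18.3167
```

View pics/heldz.png

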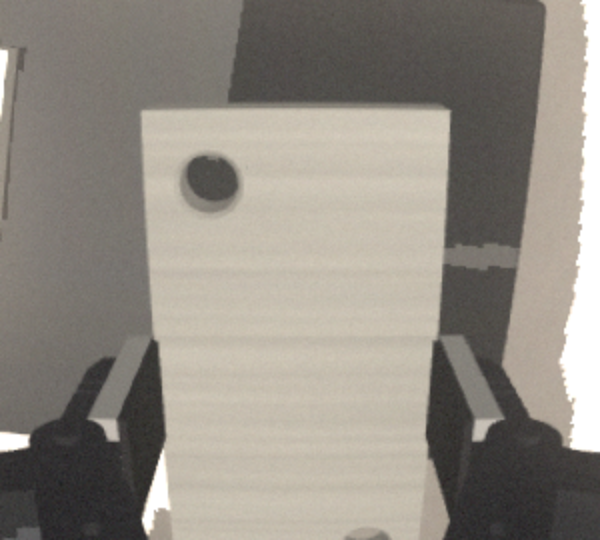

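```bash
cat > place.py <<'E'
from h import *
import pickle
d=pickle.load(open("w.pkl","rb"))["R"][0]
for u,v in((275.5,221.5),(240.5,184.5),(394.5,184.5)):
    print("tool frame",wrist(d,[0,0,0],down(0),u,v,-.011))
c=[.5155,-.2018];y=-.226
m.move_to([*c,.14],down(y));m.servo_line([*c,.105],down(y),rate=.08);m.hold(.3);b=F(10)
print(m.get_position(),b,m.get_time())
z=.098
while z>.0832:
    z-=.001
    m.servo_line([*c,z],rate=.03);f=F(3)-b
    print(round(z,4),m.get_position(),f)
    if f[2]>6 or np.hypot(*f[:2])>10: print("stop");break
print(m.get_time())
E
python3 place.py
```

```text
tool frame [ 0.0423  0.0153 -0.011 ]
tool frame [ 0.056   0.0277 -0.011 ]
tool frame [ 0.056  -0.0277 -0.011 ]
[ 0.5156 -0.2019  0.1053] [-0.0598 -0.3528 -5.3038] 20.4083
0.097 [ 0.5154 -0.2017  0.0967] [0.3608 0.4572 0.3192]
0.096 [ 0.5155 -0.2018  0.096 ] [-0.1636 -0.0369 -0.185 ]
0.095 [ 0.5155 -0.2018  0.095 ] [ 0.5031  0.4079 -0.0742]
0.094 [ 0.5154 -0.2018  0.0939] [-0.1884  0.8304 -0.1132]
0.093 [ 0.5155 -0.2018  0.0929] [0.2179 0.5347 0.0636]
0.092 [ 0.5155 -0.2018  0.0919] [-0.0718  0.1516  0.2827]
0.091 [ 0.5154 -0.2018  0.0909] [-0.1697  0.0487  0.4562]
0.09 [ 0.5155 -0.2018  0.0899] [-0.6221  0.7949 -0.0993]
0.089 [ 0.5155 -0.2018  0.0889] [-0.1782  0.2457 -0.4686]
0.088 [ 0.5155 -0.2018  0.0879] [-0.1173  0.5653 -0.0146]
0.087 [ 0.5155 -0.2018  0.0869] [-0.0066  0.012  -0.2472]
0.086 [ 0.5154 -0.2018  0.0859] [ 0.7083  0.2021 -0.4094]
0.085 [ 0.5155 -0.2018  0.0849] [ 0.4254  0.5084 -0.2555]
0.084 [ 0.5154 -0.2018  0.0839] [0.2997 0.1932 0.1436]
0.083 [ 0.5156 -0.2018  0.0835] [-2.1416  1.5268  8.8997]
stop
24.7
```

It slid over both pins and bottomed at full depth. Next I release, back off and verify.

```bash
cat > rel.py <<'E'
from h import *
c=[.5155,-.2018]
m.servo_line([*c,.0836],rate=.03);m.hold(.1);print(F())
m.command_gripper(.078);m.hold(.2)
m.servo_line([*c,.12],rate=.08);m.servo_line([*c,.202],rate=.2);m.hold(.2)
a=m.camera("wrist")["image"]
m.servo_line([.45,-.03,.26],rate=.25);m.hold(.3)
s=m.camera("side")["image"][180:310,290:380]
print(F(),m.get_time())
A=a[140:325,250:383];o=cv2.resize(A,(399,555),interpolation=cv2.INTER_CUBIC)
S=cv2.resize(s,(384,555),interpolation=cv2.INTER_CUBIC)
cv2.imwrite("pics/fin.png",np.hstack([o,S])[:,:,::-1])
E
python3 rel.py
```

```text
[-0.411   0.2057 -2.2637]
[-0.194  -0.0604  0.1213] 28.3833
```

View pics/fin.png

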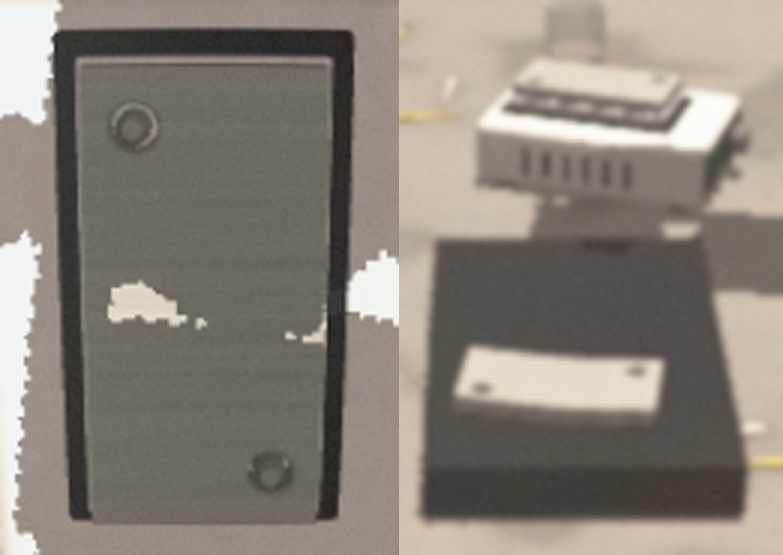

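The flat plate is seated on the block with a pin showing in each hole, at about (133,127) and (270,471). The bowed plate lies level on the slab, at about (560,385) in the right half. I'm handing in.

```bash
python3 -c "
from rig import manip as m
print(m.sign_off())"
```

```text
the job is handed in; nothing more can be done
None
```

The left plate was the bowed one, so I left it on the slab; the flat right plate is seated flush on the heater over both pins, and the job is handed in (verdict not shown).

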